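# Close up a row of bushes and snap the retaining cover on

### The arm

A 7-joint arm with a two-finger parallel gripper is mounted at the origin on a cart in front of the work surface, level with it; the furniture and walls round the work are solid. World frame = base frame: x ahead of the robot, y to its left, z up, the work surface at z = 0. Lengths are in mm, angles in rad, forces in N, time in s.
With the tool pointing down it reaches from about 400 to 875 mm from the base axis. Payload 4.4 kg.
Tool frame: the origin (TCP) lies midway between the tips of the shut fingers; the grasp point (between the pads) lies 19 mm behind it; z points along the fingers, y is the line along which they close (so a half turn about z gives the same grasp; the last joint's range is limited). The gripper opens to 85 mm and grips with 20 to 120 N. Pads are 22 mm wide; open, the fingers measure 114 mm over their backs; the gripper's body (76 mm by 85 mm) begins 54 mm behind the grasp point. The pads swing forward as they close: fully open they stand 13 mm farther back than shut.
Start: joints at [-1.372, 0.628, 0.038, 1.517, -0.027, 0.996, -0.02], TCP at [170.091, 627.365, 231.313] pointing down, gripper open.
Joint ranges: [-3.06, 3.06], [-0.37, 2.12], [-1.25, 1.32], [0.18, 2.47], [-1.1, 4.24], [0.23, 1.98], [-2.94, 2.94]. Speed limits (rad/s): [2.57, 2.57, 3.14, 3.14, 3.14, 3.14, 3.14].

### API

Orientations are given as [roll, pitch, yaw] about the fixed x, y, z axes, in that order (R = Rz(yaw) Ry(pitch) Rx(roll)).
In Python, from cell import ctrl gives the robot as it stands. The module is installed in compiled form; this text tells all that it offers.
- The arm moves only by the tool step_arm, never from a script. Its argument "commands" is one flat list of numbers, 7 for each row, row after row: the shift along the tool's x, y, z in cm, then the turn, a rotation vector about the tool's x, y, z in rad, then the opening, from 0 (shut) to 1 (fully open). A call has 1 to 10 rows; each row is the pose to reach, as a shift and turn from the pose commanded when the call began, along the tool's axes at that moment; what a row does not reach only later rows make up. A row lasts 1/10 s, in which the tool goes at most 50 mm and 8.59 degrees, less where a joint would pass 70% of its speed; a pose out of reach is approached as far as the arm can. A call with a gripper value outside its range is refused whole. The fingers move at their own pace and stop on an object; the grip force is fixed at half the most. Time passes only in rows, so rows that repeat a pose let the fingers close. It gives the time, the measured TCP pose, the force, the opening and the grip force at its end, in the units of the state.
- ctrl.read_state(): the state, without advancing time (a new reading comes with each control period).
- ctrl.get_image(name): name is "scene" or "top"; returns a dict with "image" (400x640x3 uint8, red, green, blue), "range_z" (400x640 float32, mm along the optical axis (not along the pixel's ray), 0 where there is no reading), "vfov" (degrees; the focal length in pixels is half the picture's height over the tangent of half this angle, whatever the lens; pixels are square), "cx", "cy" (the principal point, pixels), "world_to_cam" (4x4, takes a point from world to camera coordinates). Camera axes: x right, y down, z forward; pixel columns grow to the right and rows downward; lengths in mm; the calibration is good to about 2 mm. A picture is of the moment at which its call begins.
- ctrl.finish_job(): hands the job in; it is judged then, once.
The state is a dict: "clock": time; "qpos": joint angles; "qd": joint speeds; "tau": joint torques, N m; "eef_pos": TCP position; "tool_rot": TCP orientation; "force": force on the tool from outside, world axes, zero at the start; "torque": the same for the moment, N m; "width": finger opening in mm; "gripper_force": force on a finger pad.
Only numpy, scipy, OpenCV 4.12 (cv2) and the standard library are available. Lean on these libraries where they do the work, as an engineer would, in place of code of your own. Each camera call takes 0.05 s, during which the arm holds its last target. There are 200 camera calls.

### The job

Nudge the three loose steel bushes along the channel of the bolted-down carrier until they stand closed up in one row against the stop wall at its end. Then fetch the grey snap cover by its rib, press it squarely down over the row until both spring catches click and it sits fully home, and keep pressing it down about as hard as the click took: the job finishes with the gripper still on the cover and pressing. Leave everything else on the bench where it is.

Things in the scene. Friction and masses are not known exactly. Their poses are not given: they have to be found in the camera images.
- carrier: Aluminium carrier bolted to the bench, 80 (x) x 197 (y) x 26 (z) mm, base plate 6 mm thick from y = -131 to +66 mm. Origin: underside, midway between its two side posts, mid-width of the channel. z up; y runs along the channel to the stop wall. The closed-up bushes have their centres at y = +36, 0 and -36 mm.
- stop_foot (a point): Foot of the stop wall's inner face, mid-width, on the channel floor (6 mm above the bench; 54 mm along +y from the carrier's origin). The wall is 9 mm thick, its top 26 mm above the bench. The channel is 39 mm wide, between rails whose tops are 12 mm above the bench; it runs 182 mm back along -y from here to its open end.
- seat (a point): Where the cover's origin lies when the cover is fully home: straight above the carrier's origin, 7 mm above the bench, axes parallel to the carrier's (+y to +y). The roof then rests on the stop wall and on the two side posts (y = -15 to +15 mm, x = 19.5 to 32 mm either side, tops 26 mm above the bench). From each post's outer face a sprung ball nose sticks out 4 mm, 15 mm above the bench.
- bush_a_mid (a point): Centre (on the axis, half-way up) of the loose steel bush nearest the stop wall: upright ring, outer diameter 36 mm, 18 mm tall, about 100 g, on the channel floor. The three are alike, slide in the channel and stand clear of one another at the start.
- bush_b_mid (a point): Centre of the middle bush, same shape.
- bush_c_mid (a point): Centre of the bush nearest the open end of the channel, same shape.
- cover: Loose grey plastic snap cover, about 100 g, 78 (x) x 126 (y) x 53 (z) mm, standing on its legs on the bench, right way up. Origin: centre of its underside. z up. Roof plate 19 to 23 mm above the origin. On each side, 35 mm out in x, a leg with a round 4 mm bar along y, 2 mm above the origin, which snaps under a ball nose of the carrier.
- cover_rib (a point): Centre of the cover's grip rib, 38 mm above the cover's origin. The rib is 12 mm thick (x), 50 mm long (y) and rises 30 mm from the roof to 53 mm above the cover's origin. Pressed down, the bars meet the noses about 12 mm above home; pushing past them takes about 8 to 15 N, then the resistance drops suddenly and the cover goes home.
- cover_lip (a point): Lower edge of the lip that hangs from the roof at the cover's -y end only: the middle of its inner face, 59 mm along -y from the cover's origin and level with it. The lip is 4 mm thick, 36 mm wide. It drops behind the last bush (the one at the open end) and lands on it if the row is not closed up.
- hex_key: Bystander: hex key lying near the front edge, 29x98x6 mm, origin at its underside.
- micrometer: Bystander: micrometer lying near the front edge, 44x132x16 mm, origin at its underside.
- weight: Bystander: upright calibration weight behind the carrier, diameter 29 mm, 48 mm tall, origin at its underside.
- sample_cup: Bystander: small sample cup behind the carrier, diameter 37 mm, 26 mm tall, origin at its underside.
There are look-alikes about, which are no part of the job. What is shaped like the part that bears bush_b_mid but green is not meant.

How it is judged:
By the outcome, as a careful person would: the job done as asked, in the order asked, and still so for the second after the job is handed in, while the arm keeps its last pose, push and grip.
It also fails if it takes over 50 s, if anything falls off the work surface, if the arm or the gripper's body presses on something with over 40 N, if the wrist force passes 120 N, or if a joint passes its speed limit or range.

## Working session

There is one attempt and no reset: what is moved stays moved. The work goes in short steps, Python scripts to look and compute and a tool call to move; the robot and the scene stay as the last step left them, time stands still between calls to the robot, and variables do not carry over. Pictures are saved under pics/ and viewed, at most 10 in all, crops included, and the job is handed in when it is done.

Besides the shell and the picture viewer there is one more tool, called after ">>>" as name(argument=value, ...), one argument or row to a line, values as JSON. step_arm: Moves the arm, as the interface text tells. Its arguments: {"type":"object","properties":{"commands":{"type":"array"}},"required":["commands"]}

```bash
mkdir -p pics; cat > h.py <<'E'
import numpy as np, cv2
from cell import ctrl
def grab(n):
    d=ctrl.get_image(n); im=d["image"]; z=d["range_z"]
    f=im.shape[0]/2/np.tan(np.radians(d["vfov"]/2))
    v,u=np.mgrid[:im.shape[0],:im.shape[1]]
    P=np.stack([(u-d["cx"])/f*z,(v-d["cy"])/f*z,z],-1)
    T=np.linalg.inv(d["world_to_cam"])
    W=P@T[:3,:3].T+T[:3,3]; W[z==0]=np.nan
    return im,W,d
def save(n,im): cv2.imwrite("pics/"+n,im[...,::-1])
E
python3 - <<'E'
from h import *
for n in("scene","top"):
    im,W,d=grab(n); save(n+"0.png",im); np.savez(n+"0.npz",im=im,W=W); print(n,d["vfov"],d["cx"],d["cy"],np.linalg.inv(d["world_to_cam"]).round(2).tolist())
s=ctrl.read_state(); print(s)
E
```

```text
scene 50.76656203136285 322.0564401016265 197.92003939402758 [[0.81, -0.31, 0.5, 64.01], [-0.58, -0.39, 0.71, -777.86], [-0.03, -0.87, -0.5, 543.51], [0.0, 0.0, 0.0, 1.0]]
top 45.74251978844776 319.14792007570185 189.47910309909471 [[-0.01, -0.99, 0.16, 395.94], [-1.0, 0.01, 0.01, -102.69], [-0.01, -0.16, -0.99, 1120.48], [0.0, 0.0, 0.0, 1.0]]
{'clock': 0.1, 'qpos': array([-1.3717657 ,  0.6292574 ,  0.0384378 ,  1.5182859 , -0.02699807,
        0.99630179, -0.02000289]), 'qd': array([ 0.00034242, -0.00335345, -0.0025751 , -0.00182859,  0.00021973,
       -0.00033356,  0.00135393]), 'tau': array([ 3.80410362e-03, -5.64526248e+01,  1.23039432e+00, -1.93972939e+01,
        1.12068438e-02,  5.43564936e-03,  8.09902332e-06]), 'eef_pos': array([169.95279516, 626.79616607, 230.47275906]), 'tool_rot': array([-3.13985800e+00,  1.57207522e-05,  2.87676543e+00]), 'force': array([-0.54718749, -0.27243932, -0.21570081]), 'torque': array([0.02429689, 0.03611944, 0.02244226]), 'gripper_force': 0.0, 'width': 85.2535804041784}
```

View pics/top0.png

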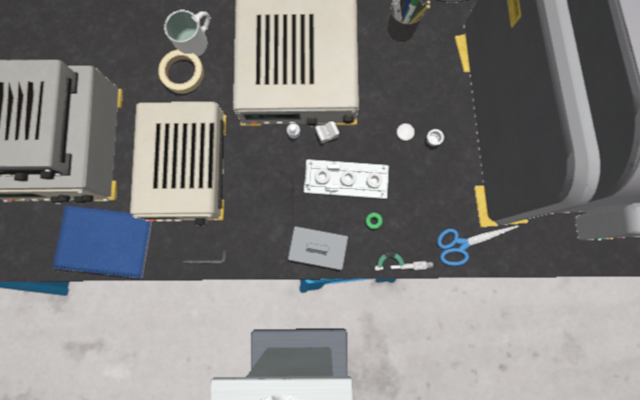

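View pics/scene0.png

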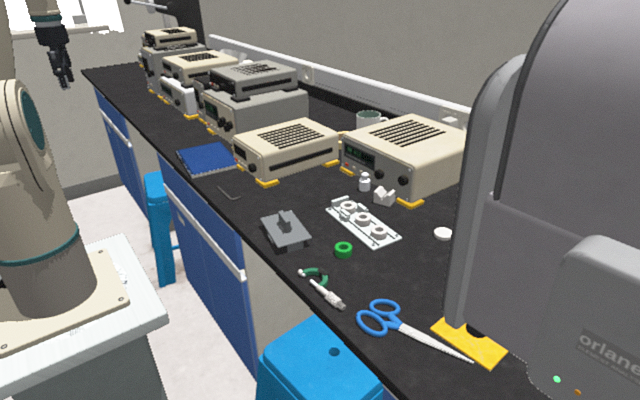

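The top view shows the carrier at (347,179) with three steel bushes at about (322,177), (348,180) and (374,180). The cover is at (318,249). The look-alike, a green ring at (374,221), is not meant. The scene view agrees: carrier (362,222), cover (285,230), green ring (344,250). Next is a close crop and measurements.

```bash
python3 - <<'E'
from h import *
d=np.load("top0.npz"); im,W=d["im"],d["W"]
c=im[115:280,280:445]; save("crop0.png",cv2.resize(c,None,fx=3.6,fy=3.6,interpolation=cv2.INTER_CUBIC))
np.set_printoptions(precision=0,suppress=True,linewidth=250)
def rect(n,sl,zlo,zhi,min_=0):
    w=W[sl].reshape(-1,3); w=w[(w[:,2]>zlo)&(w[:,2]<zhi)]
    r=cv2.minAreaRect(w[:,:2].astype(np.float32)); print(n,len(w),w.mean(0),r)
S=np.s_
rect("cover roof",S[222:275,283:352],15,33)
rect("rib",S[222:275,283:352],42,65)
rect("carrier",S[155:202,298:395],3,35)
rect("carrier>17",S[155:202,298:395],18,35)
for n,(u,v) in dict(a=(322,177),b=(348,180),c=(374,180),bench=(300,210)).items(): print(n,W[v,u])
print("Z map"); print(W[158:201:2,300:394:3,2])
E
```

```text
cover roof 1723 [442. -86.  22.] ((442.06903076171875, -85.95487976074219), (126.03338623046875, 77.84857177734375), 78.912841796875)
rib 122 [442. -86.  52.] ((442.1150817871094, -86.12132263183594), (49.2944221496582, 11.992518424987793), 78.82233428955078)
carrier 2383 [ 605. -154.   11.] ((608.0625, -154.42247009277344), (230.02029418945312, 112.10753631591797), 89.231689453125)
carrier>17 595 [ 607. -140.   23.] ((604.3695678710938, -148.10577392578125), (179.80484008789062, 64.56812286376953), 81.91431427001953)
a [611. -97.   4.]
b [ 602. -159.    6.]
c [ 602. -221.    3.]
bench [532. -44.   4.]
Z map
[[ 1. -2.  1. -1.  1.  0. -1. -5. -0. -3.  0.  2. -1. -0. -1.  2. -2. -3. -2.  1. -1. -1. -1. -3. -3. -2. -2. -2.  1. -2. -4.  0.]
 [-2. -3.  1.  4. -0.  4. -4. -3.  2.  0. -1. -3.  2. -3. -1. -1. -2. -3. -1. -6. -0.  2.  2. -1. -4. -2. -1. -3.  2. -2. -1. -0.]
 [ 2.  0. -4.  5.  8.  6.  6.  3.  1.  5.  6. 14.  6.  6.  7. -1. -3. -3. -1.  1.  4.  2. -3. -2. -1.  1. -1. -4. -5.  0. -1.  1.]
 [ 1. -3. -2.  4.  7.  1.  5.  3.  4.  6. 25. 20. 20. 20.  6.  2.  1.  3.  4.  3.  3.  4.  
[... 1698 characters left out ...]
 2.  8.  3.  5.  1.  8. 10. 11. -6. -3. -4.]
 [-4. -3.  4.  6. nan  6.  4.  4.  4.  5. -0.  3.  3.  5.  3.  7.  3.  5.  7.  4.  6.  3.  3.  1.  4.  7.  5.  5.  7. -6.  1.  3.]
 [ 1. -2. -3. -5. -3. -1. -3. -1.  1. -4.  3.  5.  4.  4.  8. 10.  4.  4.  3.  1.  4.  4.  3. nan  4.  6.  8.  9.  7. -1. -2. -2.]
 [-4. -5. -0. -0. -4.  2.  2. -2. -4. -4. -4. -2. -1. -1. -1. -3. -3.  1. -1. -0.  1.  1. -0.  6.  3.  1.  5.  0.  6. -0. -1. -2.]
 [ 2. -3.  1. -1.  0.  1.  0.  2. -1. -3.  1.  0. -0.  1. -3. -0. -1. -1.  1.  4. -3.  1. -3. -1. -0. -2. -0.  0.  3.  2. -1. -2.]
 [-1. -2. -1. -2.  0. -0.  1. -1. -1.  1. -1. -1.  1. -3.  2. -1.  3.  0.  2. -3. -2.  1. -5. -2. -1. -0. -3. -1. -4. -4. -1. -1.]]
```

View pics/crop0.png

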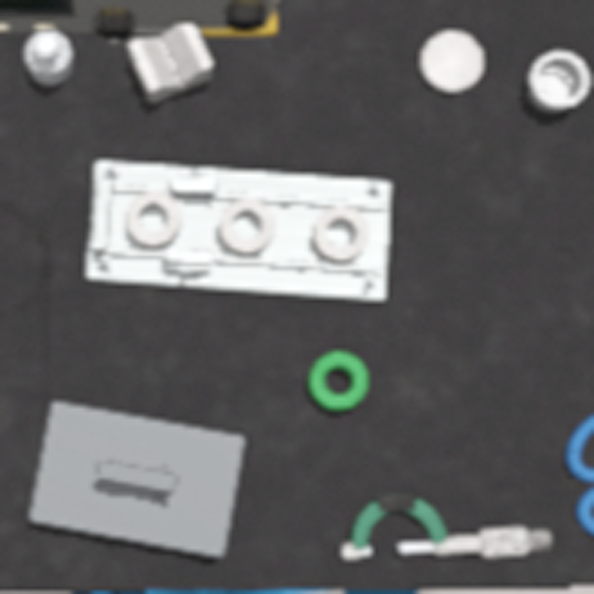

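The crop shows the carrier with its stop wall at the left (+y) end. Three pale steel bushes stand at (152,222), (245,230) and (338,238). Candidates for the bushes: those three, the green ring at (338,380), the white disc at (452,60) and the cup at (558,80). I choose the three in the channel. Now the pose fits, and a look at which end the lip is on.

```bash
cat >> h.py <<'E'
def toplane(uv,d,z):
    f=200/np.tan(np.radians(d["vfov"]/2)); T=np.linalg.inv(d["world_to_cam"])
    uv=np.asarray(uv,float); r=np.c_[(uv[:,0]-d["cx"])/f,(uv[:,1]-d["cy"])/f,np.ones(len(uv))]@T[:3,:3].T
    return (T[:3,3]+r*((z-T[2,3])/r[:,2:]))[:,:2]
def carrier(im,d):
    m=np.zeros(im.shape[:2],np.uint8); m[150:205,295:398]=(im[150:205,295:398].min(2)>125)
    m=cv2.morphologyEx(m,cv2.MORPH_OPEN,np.ones((3,3)))
    n,l,s,_=cv2.connectedComponentsWithStats(m); k=1+s[1:,4].argmax()
    c=max(cv2.findContours((l==k).astype(np.uint8),cv2.RETR_EXTERNAL,cv2.CHAIN_APPROX_NONE)[0],key=cv2.contourArea)[:,0]
    r=cv2.minAreaRect(toplane(c,d,6).astype(np.float32)); b=cv2.boxPoints(r)
    e=b[1]-b[0]; e2=b[2]-b[1]; e=e if np.hypot(*e)>np.hypot(*e2) else e2; e=e*np.sign(e[1])
    yaw=np.arctan2(-e[0],e[1]); ey=np.array([-np.sin(yaw),np.cos(yaw)])
    return np.array(r[0])+32.5*ey,yaw,r
def loc(W,o,yaw):
    D=W[...,:2]-o; c,s=np.cos(yaw),np.sin(yaw)
    return np.stack([D[...,0]*c+D[...,1]*s,-D[...,0]*s+D[...,1]*c,W[...,2]],-1)
def bushes(W,o,yaw):
    L=loc(W,o,yaw).reshape(-1,3); L=L[(abs(L[:,0])<19.5)&(L[:,1]<51)&(L[:,1]>-132)&(L[:,2]>16)&(L[:,2]<32)]
    from scipy.cluster.hierarchy import fclusterdata
    k=fclusterdata(L[:,:2],9,criterion="distance"); out=[]
    for i in set(k):
        if (k==i).sum()>25: q=L[k==i]; out.append((cv2.minEnclosingCircle(q[:,:2].astype(np.float32)),q.mean(0).round(1),len(q)))
    return sorted(out,key=lambda t:-t[0][0][1])
E
python3 - <<'E'
from h import *
im,W,d=grab("top"); o,yaw,r=carrier(im,d); print("carrier",o,np.degrees(yaw),r)
for b in bushes(W,o,yaw): print(b)
L=loc(W,o,yaw); q=L[150:205,295:398].reshape(-1,3); q=q[q[:,2]>18]
for n,m in dict(wall=(q[:,1]>50)&(q[:,1]<70),pr=(q[:,0]>20)&(q[:,0]<45)&(abs(q[:,1])<25),pl=(q[:,0]<-20)&(q[:,0]>-45)&(abs(q[:,1])<25)).items(): print(n,np.median(q[m],0),q[m].min(0),q[m].max(0))
# cover lip: points of scene view
im,Ws,d=grab("scene"); yc=np.radians(78.87-90); C=np.array([442.1,-86.])
L=loc(Ws,C,yc); m=(abs(L[...,0])<45)&(abs(L[...,1])<75)&(L[...,2]>4)&(L[...,2]<70)
v,u=np.where(m); print(u.min(),u.max(),v.min(),v.max())
q=L[m]; print("pts below roof: ", np.histogram2d(q[q[:,2]<17][:,1],q[q[:,2]<17][:,0],[[-75,-66,-60,-54,-40,-20,0,20,40,54,66,75],[-45,-37,-30,-18,0,18,30,45]])[0])
save("cov0.png",cv2.resize(im[v.min()-10:v.max()+15,u.min()-15:u.max()+15],None,fx=7,fy=7,interpolation=cv2.INTER_CUBIC))
E
```

```text
carrier [ 609.0532825  -122.29822159] -4.8819838 ((606.2874145507812, -154.68031311035156), (199.8324737548828, 82.81810760498047), 85.11802673339844)
(((3.186537742614746, 21.807954788208008), 21.395524978637695), array([ 0.7, 24.2, 22.7]), 138)
(((0.4644354581832886, -36.952476501464844), 18.220054626464844), array([  0.1, -37.1,  22.5]), 139)
(((-0.14895886182785034, -98.94284057617188), 18.162927627563477), array([ -0.2, -99.2,  22.9]), 135)
wall [ 0.05965164 57.88260776 24.51461174] [-23.58925895  53.58467854  20.33468105] [22.15362279 62.54068887 30.87007805]
pr [24.65558306  1.18855485 24.74391235] [ 20.26849341 -15.24876469  18.04322484] [32.06277093 13.20741586 30.41417657]
pl [-26.31094284  -0.48699597  23.71965415] [-32.65977701 -14.72434753  18.40295905] [-20.05180458  14.23602852  30.73128499]
261 311 210 251
pts below roof:  [[ 0.  0.  0.  0.  0.  0.  0.]
 [ 0.  0.  0. 33. 34.  1.  0.]
 [ 0.  0.  0.  3.  6.  2.  0.]
 [ 0.  0.  0.  0.  0.  0.  0.]
 [ 0.  0.  0.  0.  0.  0.  0.]
 [ 0. 10.  0.  0.  0.  0.  0.]
 [ 0. 11.  0.  0.  0.  0.  0.]
 [ 0.  2.  0.  0.  0.  0.  0.]
 [ 0.  0.  0.  0.  0.  0.  0.]
 [ 0.  0.  0.  0.  0.  0.  0.]
 [ 0.  0.  0.  0.  0.  0.  0.]]
```

View pics/cov0.png

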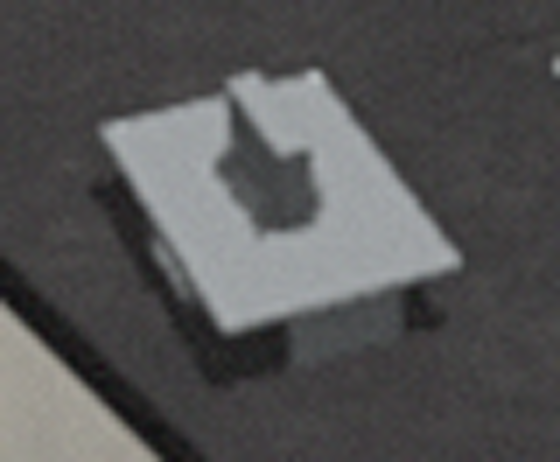

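The lip hangs at the cover's near right end, which is world -y, at crop pixel (345,325). So the cover already faces the right way, with yaw about -11° against the carrier's -4.9°. Moving over.

>>> step_arm(
  commands=[-33.6,-24.8,0,0,0,0.7,0,-33.6,-24.8,0,0,0,0.7,0,-33.6,-24.8,0,0,0,0.7,0,-33.6,-24.8,0,0,0,0.7,0,-33.6,-24.8,0,0,0,0.7,0,-33.6,-24.8,0,0,0,0.7,0,-33.6,-24.8,0,0,0,0.7,0,-33.6,-24.8,0,0,0,0.7,0,-33.6,-24.8,0,0,0,0.7,0,-33.6,-24.8,0,0,0,0.7,0],
)

```text
clock: 1.2
eef_pos: [431.9, 296.5, 231.5]
tool_rot: [3.141, 0.002, 2.17]
force: [-0.3, -0.2, -0.1]
width: -0.1
gripper_force: 0.0
```

```bash
cat >> h.py <<'E'
from scipy.spatial.transform import Rotation as R
def rel(p,yaw):
    s=ctrl.read_state(); A=R.from_euler("xyz",s["tool_rot"]); B=R.from_euler("xyz",[np.pi,0,yaw])
    print("t",s["clock"],"pos",s["eef_pos"].round(1),"rot",s["tool_rot"].round(3),"q",s["qpos"].round(2),"F",s["force"].round(1),"w",round(s["width"],1))
    print("-> cm",(A.inv().apply(np.array(p)-s["eef_pos"])/10).round(2),"rv",(A.inv()*B).as_rotvec().round(3))
E
python3 -c "
from h import *
rel([596.7,-266.8,150],1.4856)"
```

```text
t 1.2 pos [431.9 296.5 231.5] rot [3.141e+00 2.000e-03 2.170e+00] q [-0.83  0.46  0.25  1.87 -0.15  0.83  0.09] F [-0.3 -0.2 -0.1] w -0.1
-> cm [-55.8  -18.15   8.24] rv [0.001 0.002 0.684]
```

>>> step_arm(
  commands=[-55.8,-18.1,0,0,0,0.684,0,-55.8,-18.1,0,0,0,0.684,0,-55.8,-18.1,0,0,0,0.684,0,-55.8,-18.1,0,0,0,0.684,0,-55.8,-18.1,0,0,0,0.684,0,-55.8,-18.1,0,0,0,0.684,0,-55.8,-18.1,0,0,0,0.684,0,-55.8,-18.1,0,0,0,0.684,0,-55.8,-18.1,0,0,0,0.684,0,-55.8,-18.1,0,0,0,0.684,0],
)

```text
clock: 2.2
eef_pos: [574.6, -178.4, 231.0]
tool_rot: [3.142, -0.002, 1.495]
force: [1.4, 0.4, 0.9]
width: 0.2
gripper_force: 0.0
```

```bash
python3 -c "
from h import *
rel([596.7,-266.8,60],1.4856)"
```

```text
t 2.2 pos [ 574.6 -178.4  231. ] rot [ 3.142e+00 -2.000e-03  1.495e+00] q [-0.01  0.59  0.43  1.67 -0.29  0.95  0.45] F [1.4 0.4 0.9] w 0.2
-> cm [-8.68  2.87 17.09] rv [-0.    -0.002  0.01 ]
```

>>> step_arm(
  commands=[-8.7,2.9,0,0,0,0,0,-8.7,2.9,0,0,0,0,0,-8.7,2.9,5,0,0,0,0,-8.7,2.9,10,0,0,0,0,-8.7,2.9,15,0,0,0,0,-8.7,2.9,17,0,0,0,0,-8.7,2.9,17,0,0,0,0],
)

```text
clock: 2.9
eef_pos: [593.8, -264.1, 57.0]
tool_rot: [-3.134, -0.004, 1.495]
force: [-0.5, 0.3, 0.5]
width: 0.1
gripper_force: 0.0
```

```bash
python3 - <<'E'
from h import *
rel([596.7,-266.8,14],1.4856)
im,W,d=grab("top"); save("push0.png",cv2.resize(im[140:240,290:440],None,fx=4,fy=4))
E
```

```text
t 2.9 pos [ 593.8 -264.1   57. ] rot [-3.134 -0.004  1.495] q [ 0.19  0.87  0.33  1.64 -0.39  0.7   0.64] F [-0.5  0.3  0.5] w 0.1
-> cm [-0.26  0.34  4.3 ] rv [-0.007 -0.004  0.009]
```

View pics/push0.png

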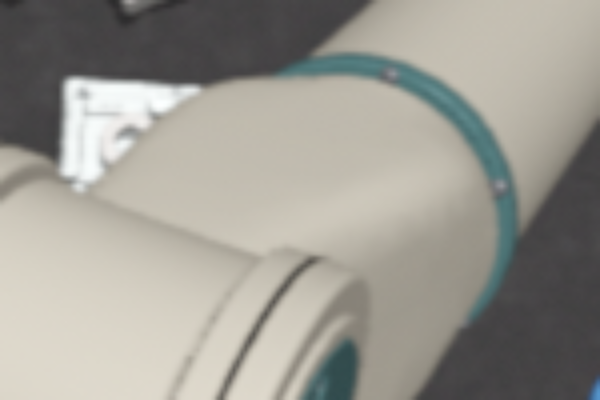

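The arm hides most of the work from the top camera; only the stop wall and bush a show, at (115,130). I'll go down and push using the force reading.

>>> step_arm(
  commands=[-0.3,0.3,2,-0.007,0,0.009,0,-0.3,0.3,4.2,-0.007,0,0.009,0,-0.3,0.3,4.2,-0.007,0,0.009,0],
)

```text
clock: 3.25
eef_pos: [598.4, -269.7, 19.0]
tool_rot: [3.136, -0.001, 1.485]
force: [0.1, 1.1, 0.7]
width: 0.4
gripper_force: 0.0
```

```bash
python3 - <<'E'
from h import *
rel([602.7,-196,14],1.4856)
im,W,d=grab("scene"); save("push1.png",cv2.resize(im[170:270,290:440],None,fx=4,fy=4))
E
```

```text
t 3.25 pos [ 598.4 -269.7   19. ] rot [ 3.136e+00 -1.000e-03  1.485e+00] q [ 0.21  0.92  0.3   1.65 -0.42  0.63  0.65] F [0.1 1.1 0.7] w 0.4
-> cm [ 7.38 -0.21  0.5 ] rv [ 0.006 -0.001 -0.001]
```

View pics/push1.png

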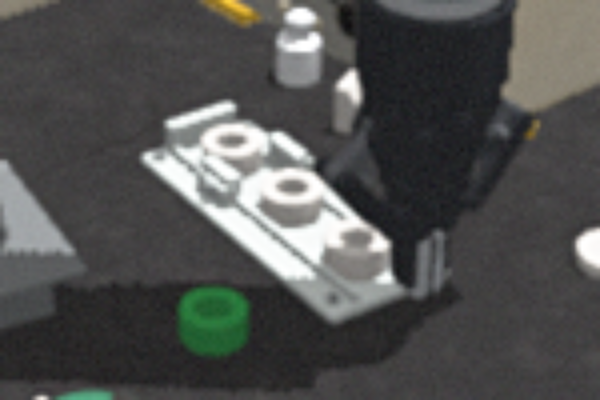

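The shut fingers stand at (425,265), just behind bush c at (355,250) and in line with the channel. Pushing now.

>>> step_arm(
  commands=[0,-0.2,0.4,0.005,0,0,0,0.8,-0.2,0.4,0.005,0,0,0,1.6,-0.2,0.4,0.005,0,0,0,2.4,-0.2,0.4,0.005,0,0,0,3.2,-0.2,0.4,0.005,0,0,0,4.0,-0.2,0.4,0.005,0,0,0,4.8,-0.2,0.4,0.005,0,0,0,5.6,-0.2,0.4,0.005,0,0,0,6.4,-0.2,0.4,0.005,0,0,0,6.6,-0.2,0.4,0.005,0,0,0],
)

```text
clock: 4.3
eef_pos: [602.7, -203.9, 15.4]
tool_rot: [3.139, -0.0, 1.485]
force: [0.7, -2.7, 1.9]
width: 0.7
gripper_force: 1.6
```

```bash
python3 - <<'E'
from h import *
rel([603.5,-187,14],1.4856)
E
```

```text
t 4.3 pos [ 602.7 -203.9   15.4] rot [ 3.139 -0.     1.485] q [ 0.1   0.91  0.3   1.71 -0.44  0.59  0.58] F [ 0.7 -2.7  1.9] w 0.7
-> cm [ 1.69 -0.07  0.14] rv [ 0.002 -0.    -0.001]
```

>>> step_arm(
  commands=[0.3,0,0,0,0,0,0,0.6,0,0,0,0,0,0,0.9,0,0,0,0,0,0,1.2,0,0,0,0,0,0,1.4,0,0,0,0,0,0,1.4,0,0,0,0,0,0],
)

```text
clock: 4.9
eef_pos: [604.1, -191.1, 15.4]
tool_rot: [3.138, 0.0, 1.484]
force: [2.3, -3.8, 2.1]
width: 0.1
gripper_force: 1.8
```

>>> step_arm(
  commands=[0.2,0,0,0,0,0,0,0.3,0,0,0,0,0,0,0.4,0,0,0,0,0,0],
)

```text
clock: 5.2
eef_pos: [604.6, -188.1, 15.6]
tool_rot: [3.137, 0.001, 1.483]
force: [4.1, -6.1, 1.9]
width: -0.0
gripper_force: 2.7
```

```bash
python3 - <<'E'
from h import *
rel([603.5,-187,14],1.4856)
E
```

```text
t 5.2 pos [ 604.6 -188.1   15.6] rot [3.137e+00 1.000e-03 1.483e+00] q [ 0.08  0.91  0.31  1.72 -0.45  0.58  0.56] F [ 4.1 -6.1  1.9] w -0.0
-> cm [ 0.1  -0.12  0.16] rv [ 0.004  0.001 -0.002]
```

>>> step_arm(
  commands=[0.2,0,0,0,0,0,0,0.2,0,0,0,0,0,0],
)

```text
clock: 5.4
eef_pos: [605.0, -185.9, 15.7]
tool_rot: [3.137, 0.001, 1.484]
force: [1.6, -5.2, 1.9]
width: 0.4
gripper_force: 2.4
```

>>> step_arm(
  commands=[0.15,0,0,0,0,0,0,0.15,0,0,0,0,0,0],
)

```text
clock: 5.6
eef_pos: [605.1, -185.0, 15.7]
tool_rot: [3.137, 0.002, 1.483]
force: [2.8, -5.5, 1.6]
width: 0.1
gripper_force: 2.8
```

```bash
python3 - <<'E'
from h import *
rel([603.5,-187,14],1.4856)
im,W,d=grab("scene"); o,yaw=np.array([609.05,-122.3]),np.radians(-4.88)
for b in bushes(W,o,yaw): print(b)
E
```

```text
t 5.6 pos [ 605.1 -185.    15.7] rot [3.137e+00 2.000e-03 1.483e+00] q [ 0.07  0.91  0.31  1.72 -0.45  0.58  0.56] F [ 2.8 -5.5  1.6] w 0.1
-> cm [-0.22 -0.14  0.17] rv [ 0.004  0.002 -0.002]
(((1.2695996761322021, -11.776277542114258), 62.980690002441406), array([-4.1, -9.8, 23.5]), 330)
```

>>> step_arm(
  commands=[0.2,0,0,0,0,0,0,0.4,0,0,0,0,0,0,0.4,0,0,0,0,0,0],
)

```text
clock: 5.95
eef_pos: [605.1, -184.5, 16.2]
tool_rot: [3.136, 0.006, 1.481]
force: [1.6, -10.9, 2.1]
width: -0.3
gripper_force: 5.3
```

>>> step_arm(
  commands=[0.2,0,0,0,0,0,0,0.2,0,0,0,0,0,0],
)

```text
clock: 6.15
eef_pos: [605.1, -184.4, 16.3]
tool_rot: [3.136, 0.009, 1.48]
force: [0.5, -12.9, 3.2]
width: 0.0
gripper_force: 6.7
```

The row has hit the stop: the force is rising with no motion. Retreat and go above the cover.

>>> step_arm(
  commands=[-2,0,0,0,0,0,0,-2.5,0,-1,0,0,0,0,-2.5,0,-6,0,0,0,0,-2.5,0,-11,0,0,0,0,-2.5,0,-14,0,0,0,0,-2.5,0,-14,0,0,0,0],
)

```text
clock: 6.75
eef_pos: [604.5, -201.5, 160.3]
tool_rot: [3.133, -0.001, 1.485]
force: [0.2, -0.9, -1.2]
width: 0.0
gripper_force: 0.0
```

```bash
python3 - <<'E'
from h import *
rel([442.1,-86,130],1.3766)
E
```

```text
t 6.75 pos [ 604.5 -201.5  160.3] rot [ 3.133e+00 -1.000e-03  1.485e+00] q [ 0.04  0.72  0.41  1.64 -0.36  0.85  0.51] F [ 0.2 -0.9 -1.2] w 0.0
-> cm [ 10.12 -17.2    2.89] rv [ 0.009 -0.001  0.109]
```

>>> step_arm(
  commands=[10.1,-17.2,0,0.009,0,0.109,1,10.1,-17.2,0,0.009,0,0.109,1,10.1,-17.2,0,0.009,0,0.109,1,10.1,-17.2,0,0.009,0,0.109,1,10.1,-17.2,2.5,0.009,0,0.109,1,10.1,-17.2,2.9,0.009,0,0.109,1,10.1,-17.2,2.9,0.009,0,0.109,1],
)

```text
clock: 7.45
eef_pos: [439.3, -86.4, 125.3]
tool_rot: [-3.132, -0.0, 1.375]
force: [0.5, -0.6, 0.4]
width: 85.5
gripper_force: 0.0
```

```bash
python3 - <<'E'
from h import *
rel([442.1,-86,27],1.3766)
im,W,d=grab("top"); o,yaw,r=carrier(im,d); print(o,np.degrees(yaw),r)
o,yaw=np.array([609.05,-122.3]),np.radians(-4.88)
L=loc(W,o,yaw); q=L[(abs(L[...,0])<15)&(abs(L[...,1])<130)&(L[...,2]>17)&(L[...,2]<32)]
print(len(q),q[:,1].min(),[((q[:,1]>a)&(q[:,1]<=a+3)).sum() for a in range(-66,66,3)])
save("row.png",cv2.resize(im[140:290,270:420],None,fx=4,fy=4,interpolation=cv2.INTER_CUBIC))
E
```

```text
t 7.45 pos [439.3 -86.4 125.3] rot [-3.132 -0.     1.375] q [-0.14  0.56  0.39  2.17 -0.44  0.5   0.4 ] F [ 0.5 -0.6  0.4] w 85.5
-> cm [0.09 0.36 9.83] rv [-0.009 -0.    -0.001]
[ 595.8382988  -111.95749283] -4.608567 ((593.2269897460938, -144.3524169921875), (218.3055419921875, 110.98136901855469), 85.39141845703125)
400 -52.66992246244574 [np.int64(0), np.int64(0), np.int64(0), np.int64(0), np.int64(2), np.int64(13), np.int64(15), np.int64(11), np.int64(9), np.int64(5), np.int64(6), np.int64(9), np.int64(9), np.int64(11), np.int64(14), np.int64(9), np.int64(9), np.int64(13), np.int64(14), np.int64(11), np.int64(8), np.int64(5), np.int64(7), np.int64(9), np.int64(7), np.int64(14), np.int64(12), np.int64(8), np.int64(10), np.int64(14), np.int64(13), np.int64(9), np.int64(6), np.int64(8), np.int64(8), np.int64(7), np.int64(10), np.int64(16), np.int64(13), np.int64(10), np.int64(16), np.int64(16), np.int64(14), np.int64(0)]
```

View pics/row.png

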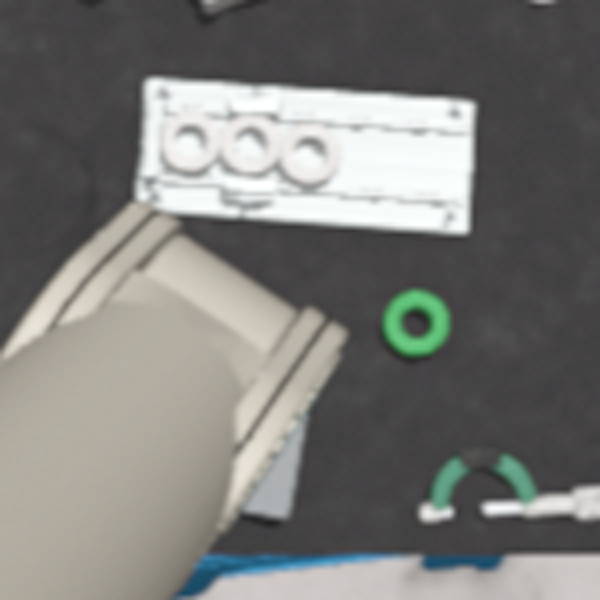

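The row is closed up against the stop: rings at (190,145), (248,147) and (308,157), with the last edge at -53 mm. Descending to the rib.

>>> step_arm(
  commands=[0.1,0.3,3,-0.009,0,0,1,0.1,0.3,6,-0.009,0,0,1,0.1,0.3,8,-0.009,0,0,1,0.1,0.3,9,-0.009,0,0,1,0.1,0.3,9.5,-0.009,0,0,1,0.1,0.3,9.5,-0.009,0,0,1],
)

```text
clock: 8.1
eef_pos: [442.7, -87.0, 30.7]
tool_rot: [3.14, 0.0, 1.374]
force: [-0.4, 0.4, -0.5]
width: 85.5
gripper_force: 0.0
```

```bash
python3 - <<'E'
from h import *
rel([442.1,-86,27],1.3766)
E
```

```text
t 8.1 pos [442.7 -87.   30.7] rot [3.14  0.    1.374] q [-0.01  0.74  0.21  2.21 -0.63  0.24  0.57] F [-0.4  0.4 -0.5] w 85.5
-> cm [ 0.08 -0.07  0.37] rv [ 0.002  0.    -0.003]
```

>>> step_arm(
  commands=[0.1,0,0.3,0,0,0,1,0.1,0,0.3,0,0,0,1,0.1,0,0.3,0,0,0,0,0.1,0,0.3,0,0,0,0,0.1,0,0.3,0,0,0,0,0.1,0,0.3,0,0,0,0,0.1,0,0.3,0,0,0,0,0.1,0,0.3,0,0,0,0],
)

```text
clock: 8.9
eef_pos: [442.4, -85.5, 28.1]
tool_rot: [3.139, 0.0, 1.375]
force: [-0.2, -0.0, 3.7]
width: 11.0
gripper_force: 60.1
```

```bash
python3 - <<'E'
from h import *
rel([442.1,-86,27],1.3766)
E
```

```text
t 8.9 pos [442.4 -85.5  28.1] rot [3.139 0.    1.375] q [-0.02  0.75  0.22  2.22 -0.67  0.24  0.6 ] F [-0.2 -0.   3.7] w 11.0
-> cm [-0.06 -0.02  0.11] rv [ 0.002  0.    -0.002]
```

>>> step_arm(
  commands=[0,0,-2,0,0,0,0,0,0,-4,0,0,0,0,0,0,-6,0,0,0,0,0,0,-8,0,0,0,0,0,0,-8,0,0,0,0],
)

```text
clock: 9.4
eef_pos: [443.4, -85.7, 109.6]
tool_rot: [3.136, 0.0, 1.375]
force: [0.2, 0.2, -1.3]
width: 10.7
gripper_force: 59.4
```

```bash
python3 - <<'E'
from h import *
rel([609,-122.3,105],1.4856)
E
```

```text
t 9.4 pos [443.4 -85.7 109.6] rot [3.136 0.    1.375] q [-0.17  0.6   0.43  2.18 -0.56  0.46  0.51] F [ 0.2  0.2 -1.3] w 10.7
-> cm [-0.37 16.95  0.55] rv [ 0.006  0.001 -0.111]
```

>>> step_arm(
  commands=[-0.1,3,0,0.006,0,-0.03,0,-0.2,6,0,0.006,0,-0.06,0,-0.3,9,0,0.006,0,-0.09,0,-0.4,12,0,0.006,0,-0.111,0,-0.4,15,0,0.006,0,-0.111,0,-0.4,16.5,0,0.006,0,-0.111,0,-0.4,16.9,0.3,0.006,0,-0.111,0,-0.4,16.9,0.3,0.006,0,-0.111,0,-0.4,16.9,0.3,0.006,0,-0.111,0],
)

```text
clock: 10.3
eef_pos: [605.4, -121.9, 104.3]
tool_rot: [-3.135, -0.001, 1.485]
force: [-0.1, -0.4, -1.0]
width: 10.9
gripper_force: 59.4
```

```bash
python3 - <<'E'
from h import *
rel([609,-122.3,105],1.4856)
im,W,d=grab("scene"); s=ctrl.read_state(); 
o=s["eef_pos"][:2]; yaw=s["tool_rot"][2]-np.pi/2
L=loc(W,o,yaw); zr=s["eef_pos"][2]-28.1+23
m=(abs(L[...,0])<50)&(abs(L[...,1])<80)&(abs(L[...,2]-zr)<4); q=L[m]; print("roof exp z",zr,len(q),q.mean(0),q.min(0),q.max(0))
e=cv2.minAreaRect(W[m][:,:2].astype(np.float32)); print(e)
p=np.c_[q[:,:2],np.ones(len(q))]; print("plane",np.linalg.lstsq(p,q[:,2],rcond=None)[0])
imt,Wt,dt=grab("top"); Lt=loc(Wt,o,yaw); m=(abs(Lt[...,0])<50)&(abs(Lt[...,1])<80)&(abs(Lt[...,2]-zr)<4); print("top",m.sum(),Lt[m].min(0),Lt[m].max(0), cv2.minAreaRect(Wt[m][:,:2].astype(np.float32)))
save("hold.png",np.hstack([cv2.resize(im[120:270,290:440],(400,400)),cv2.resize(imt[110:260,270:420],(400,400))]))
E
```

```text
t 10.3 pos [ 605.4 -121.9  104.3] rot [-3.135e+00 -1.000e-03  1.485e+00] q [-0.12  0.79  0.45  1.72 -0.47  0.75  0.49] F [-0.1 -0.4 -1. ] w 10.9
-> cm [-0.01  0.36 -0.07] rv [-0.007 -0.001 -0.   ]
roof exp z 99.56758272108155 727 [ -7.0554758  -14.50469662  99.99718772] [-39.17892786 -64.35208848  95.66363101] [ 40.56212177  62.38734552 103.07467338]
((606.0390625, -122.98967742919922), (126.61503601074219, 79.58409118652344), 85.39359283447266)
plane [-2.87768477e-03  5.26356974e-03  1.00053231e+02]
top 563 [-39.17283125 -63.51054589  95.56777504] [ 38.64783455  32.61404353 103.00995562] ((603.5244750976562, -136.8803253173828), (96.93708801269531, 76.95062255859375), 86.34967803955078)
```

View pics/hold.png

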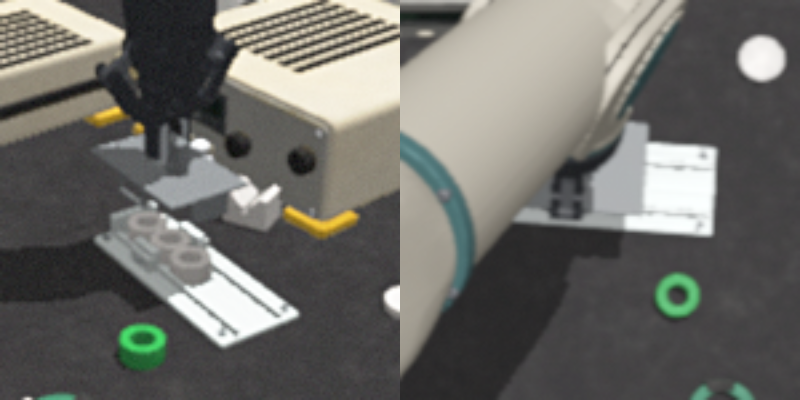

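The cover hangs level and square over the carrier; in the left half it is at (165,165) above the row. Its centre is within about 1 mm of the TCP. Fine centring and partial descent next.

>>> step_arm(
  commands=[0.05,0.35,0,-0.006,0,0,0,0.05,0.35,2,-0.006,0,0,0,0.05,0.35,3.5,-0.006,0,0,0,0.05,0.35,3.8,-0.006,0,0,0,0.05,0.35,3.8,-0.006,0,0,0,0.05,0.35,3.8,-0.006,0,0,0],
)

```text
clock: 11.0
eef_pos: [610.8, -122.3, 67.6]
tool_rot: [3.139, 0.0, 1.486]
force: [-0.6, -0.4, -2.0]
width: 10.9
gripper_force: 59.4
```

```bash
python3 - <<'E'
from h import *
rel([609,-121.7,56],1.4856)
E
```

```text
t 11.0 pos [ 610.8 -122.3   67.6] rot [3.139 0.    1.486] q [-0.1   0.84  0.42  1.73 -0.51  0.68  0.52] F [-0.6 -0.4 -2. ] w 10.9
-> cm [ 0.05 -0.19  1.16] rv [0.003 0.    0.   ]
```

>>> step_arm(
  commands=[0.05,-0.1,0.5,0.002,0,0,0,0.05,-0.1,1.0,0.002,0,0,0,0.05,-0.1,1.0,0.002,0,0,0,0.05,-0.1,1.0,0.002,0,0,0],
)

```text
clock: 11.4
eef_pos: [609.5, -121.4, 57.1]
tool_rot: [-3.141, 0.0, 1.486]
force: [-0.4, -0.1, -1.3]
width: 11.1
gripper_force: 59.4
```

```bash
python3 - <<'E'
from h import *
rel([609,-121.7,47],1.4856)
E
```

```text
t 11.4 pos [ 609.5 -121.4   57.1] rot [-3.141  0.     1.486] q [-0.09  0.85  0.41  1.74 -0.51  0.66  0.52] F [-0.4 -0.1 -1.3] w 11.1
-> cm [-0.03 -0.05  1.01] rv [-0.  0.  0.]
```

>>> step_arm(
  commands=[0,-0.05,0.3,0,0,0,0,0,-0.05,0.6,0,0,0,0,0,-0.05,0.8,0,0,0,0,0,-0.05,0.8,0,0,0,0],
)

```text
clock: 11.8
eef_pos: [608.8, -121.3, 48.8]
tool_rot: [-3.141, -0.0, 1.486]
force: [0.9, -1.0, -0.6]
width: 10.9
gripper_force: 59.4
```

>>> step_arm(
  commands=[0,0,0.1,0,0,0,0,0,0,0.2,0,0,0,0,0,0,0.3,0,0,0,0],
)

```text
clock: 12.1
eef_pos: [609.4, -121.5, 46.5]
tool_rot: [3.141, 0.0, 1.486]
force: [-0.6, 0.1, 3.9]
width: 11.0
gripper_force: 60.2
```

Contact came at the expected height. Pressing on.

>>> step_arm(
  commands=[0,0,0.1,0,0,0,0,0,0,0.2,0,0,0,0,0,0,0.2,0,0,0,0],
)

```text
clock: 12.4
eef_pos: [609.8, -121.7, 45.5]
tool_rot: [3.14, 0.0, 1.486]
force: [-0.7, 0.4, 6.5]
width: 11.0
gripper_force: 60.6
```

>>> step_arm(
  commands=[0,0,0.1,0,0,0,0,0,0,0.2,0,0,0,0,0,0,0.2,0,0,0,0],
)

```text
clock: 12.7
eef_pos: [609.5, -121.9, 43.4]
tool_rot: [3.14, 0.0, 1.486]
force: [-2.0, -0.5, 5.5]
width: 11.3
gripper_force: 60.3
```

>>> step_arm(
  commands=[0,0,0.1,0,0,0,0,0,0,0.2,0,0,0,0,0,0,0.2,0,0,0,0],
)

```text
clock: 13.0
eef_pos: [609.2, -121.8, 40.2]
tool_rot: [3.141, 0.001, 1.486]
force: [0.8, -0.5, -2.5]
width: 10.9
gripper_force: 59.2
```

>>> step_arm(
  commands=[0,0,0.1,0,0,0,0,0,0,0.2,0,0,0,0,0,0,0.2,0,0,0,0],
)

```text
clock: 13.3
eef_pos: [608.8, -121.2, 37.0]
tool_rot: [-3.141, 0.0, 1.486]
force: [3.7, -0.7, -11.2]
width: 10.7
gripper_force: 58.3
```

>>> step_arm(
  commands=[0,0,0.1,0,0,0,0,0,0,0.2,0,0,0,0,0,0,0.2,0,0,0,0],
)

```text
clock: 13.6
eef_pos: [609.1, -121.1, 36.1]
tool_rot: [-3.141, -0.0, 1.486]
force: [1.2, -0.8, -6.4]
width: 10.9
gripper_force: 59.1
```

Snapped through: the force reversed and the catches are pulling the cover down. Press on to home.

>>> step_arm(
  commands=[0,0,0.1,0,0,0,0,0,0,0.2,0,0,0,0,0,0,0.2,0,0,0,0],
)

```text
clock: 13.9
eef_pos: [609.1, -121.3, 35.3]
tool_rot: [3.141, -0.001, 1.486]
force: [-2.1, 1.0, 4.5]
width: 11.0
gripper_force: 60.5
```

>>> step_arm(
  commands=[0,0,0.1,0,0,0,0,0,0,0.1,0,0,0,0,0,0,0.1,0,0,0,0],
)

```text
clock: 14.2
eef_pos: [609.0, -121.3, 35.2]
tool_rot: [3.141, -0.001, 1.486]
force: [-4.5, 1.0, 13.3]
width: 10.9
gripper_force: 61.8
```

>>> step_arm(
  commands=[0,0,0,0,0,0,0,0,0,0,0,0,0,0,0,0,0,0,0,0,0,0,0,0,0,0,0,0,0,0,0,0,0,0,0],
)

```text
clock: 14.7
eef_pos: [609.0, -121.3, 35.2]
tool_rot: [3.141, -0.001, 1.486]
force: [-3.3, 1.6, 13.0]
width: 10.7
gripper_force: 61.8
```

```bash
python3 - <<'E'
from h import *
im,W,d=grab("scene"); s=ctrl.read_state(); print(s["force"],s["eef_pos"])
L=loc(W,np.array([609.05,-122.3]),np.radians(-4.88)); m=(abs(L[...,0])<45)&(abs(L[...,1])<70)&(L[...,2]>22)&(L[...,2]<37); q=L[m]
print(len(q),np.median(q,0),q.min(0),q.max(0)); p=np.c_[q[:,:2],np.ones(len(q))]; print("plane",np.linalg.lstsq(p,q[:,2],rcond=None)[0])
save("home.png",cv2.resize(im[150:270,290:440],None,fx=4,fy=4,interpolation=cv2.INTER_CUBIC))
E
```

```text
[-3.29283692  1.87515858 12.68232314] [ 609.04390121 -121.26943493   35.22359827]
779 [-10.23008724 -22.85742494  31.03279831] [-39.39438793 -63.34933088  22.09981285] [41.63603723 64.56144061 36.34732042]
plane [6.05470401e-03 9.66189238e-03 3.09618879e+01]
```

View pics/home.png

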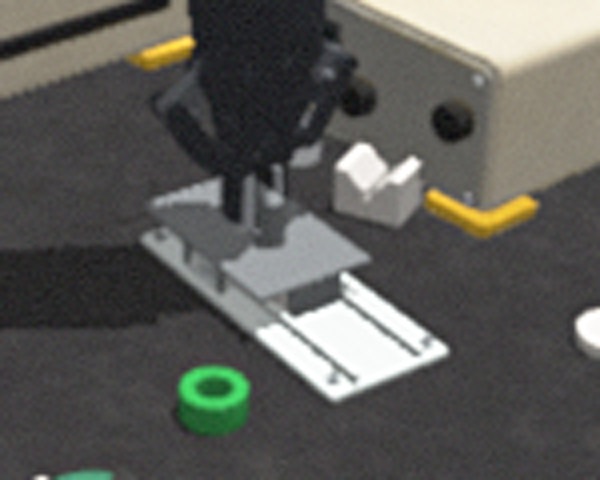

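The cover at (260,235) sits flat on the carrier. Its roof is level at about 30 mm, and the steady downward push is about 13 N. Handing in.

```bash
python3 -c "
from cell import ctrl
print(ctrl.finish_job())"
```

```text
the job is handed in; nothing more can be done
None
```

The three bushes are closed up against the stop wall and the cover is snapped fully home; I handed the job in at about 15 s with the gripper still on the cover, pressing at about 13 N.

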